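# Open the mixing tub and hold the stirrer's dial at its third click

## Robot

A 7-joint arm with a two-finger parallel gripper is mounted at the origin on the work surface. World frame = base frame: x ahead of the robot, y to its left, z up, the work surface at z = 0. Lengths are in m, angles in rad, forces in N, time in s.
With the tool pointing down it reaches from about 0.4 to 0.9 m from the base axis. Payload 5.5 kg.
Tool frame: the origin (TCP) lies on the centre line of the jaws, within the pads' length; the fingertips stand 19 mm ahead of it and the grasp point (between the pads) is the TCP; z points along the fingers, y is the line along which they close (so a half turn about z gives the same grasp; the last joint's range is limited). The gripper opens to 92 mm and grips with 3 to 60 N. Pads are 19 mm wide; open, the fingers measure 130 mm over their backs; the gripper's body (75 mm by 190 mm) begins 47 mm behind the grasp point.
Start: joints at [-1.028, 0.501, -0.427, 1.55, 0.221, 1.138, -0.21], TCP at [0.179, 0.625, 0.246] pointing down, gripper open.
Joint ranges: [-2.88, 2.88], [-0.31, 2.03], [-1.54, 1.56], [0.2, 2.42], [-1.41, 4.55], [0.19, 2.02], [-2.57, 2.57]. Speed limits (rad/s): [2.57, 2.57, 3.14, 3.14, 3.14, 3.14, 3.14].

## Interface

Orientations are given as [roll, pitch, yaw] about the fixed x, y, z axes, in that order (R = Rz(yaw) Ry(pitch) Rx(roll)).
In Python, from workcell import * gives the robot as it stands. The module is installed in compiled form; this text tells all that it offers.
- The arm moves only by the shell command python3 -m inch 'ROWS'. ROWS is JSON, a list that holds one entry, the list of rows, each a list of 7 numbers: the opening, from 0 (shut) to 1 (fully open), then the shift along the tool's x, y, z in units of 40 mm (1.0 is 40 mm), then the turn, a rotation vector about the tool's x, y, z in units of 5 degrees (1.0 is 5 degrees). A call has 1 to 12 rows; each row shifts and turns the commanded pose from where the row before left it, along the tool's axes as they then stand; what a row does not reach is not made up. A row lasts 1/8 s, in which the tool goes at most 62.5 mm and 10.7 degrees, less where a joint would pass 70% of its speed; a pose out of reach is approached as far as the arm can. A call is refused whole if a number of a shift passes 1 or a number of a turn 1, either way. A call with a gripper value outside its range is refused whole. The fingers move at their own pace and stop on an object; the grip force is fixed at half the most. Time passes only in rows, so rows that do not move let the fingers close. It gives the time, the measured TCP pose, the force, the opening and the grip force at its end, in the units of the state.
- state(): the state, without advancing time (a new reading comes with each control period).
- camera(name): name is "scene" or "top" or "wrist"; returns (picture, depth): 384x512x3 uint8, blue, green, red; 384x512 float32, m along the optical axis (not along the pixel's ray), 0 where there is no reading.
- camera_model(name): a dict with "mtx" (3x3 intrinsics, pixels), "rvec" (rotation vector, rad) and "tvec" (3), from world to camera coordinates, as OpenCV has them. Camera axes: x right, y down, z forward; pixel columns grow to the right and rows downward; lengths in m; the calibration is good to about 2 mm. A picture is of the moment at which its call begins: read the wrist's pose just before it. camera_model takes no time and is no camera call; for the wrist camera it gives the pose at the moment of the call.
- finish_job(): hands the job in; it is judged then, once.
The state is a dict: "clock": time; "qpos": joint angles; "dq": joint speeds; "effort": joint torques, N m; "position": TCP position; "eef_rot": TCP orientation; "wrist_force": force on the tool from outside, world axes, zero at the start; "torque": the same for the moment, N m; "width": opening from 0.0 (shut) to 1.0 (fully open); "grasp_force": force on a finger pad.
Only numpy, scipy, OpenCV 4.12 (cv2) and the standard library are available. Lean on these libraries where they do the work, as an engineer would, in place of code of your own. Each camera call takes 0.05 s, during which the arm holds its last target. There are 200 camera calls.

## Task

We are checking the magnetic stirrer before the lesson and want to see the stirring bar: take the lid off the glass tub that stands on the stirrer and lay it flat, right way up, on the drying mat, setting it down without dropping it. Then turn the stirrer's dial clockwise past its first two clicks to the third, and finish with the dial still held there in the fingers, because it springs back to off as soon as it is let go. Leave the tub standing where it is on the plate and do not shift any of the other things on the table.

Things in the scene. Friction and masses are not known exactly. Their poses are not given: they have to be found in the camera images.
- stirrer: magnetic stirrer, fixed, left or right on the table. Origin on the table; spans x -145 to +125, y -80 to +80 mm, z up; its -x front faces the robot within 0.3 rad. Front (x below -35 mm): low control deck, top z = 50 mm, dial axis at x = -95, y = 0. Rear: housing, 70 mm high, and a 146 mm square steel plate, top at z = 78 mm, centred on x = 45, y = 0
- dial (a joint): dial angle, rad: 0 = off (start), grows turning clockwise seen from above. Clicks at 0.42 (one dot), 0.84 (two) and 1.26 (three); stop at 1.31; above 1.13 counts as the third. A spring returns it to 0 from anywhere, the clicks do not hold it: 0.06 N m at off, 0.13 at the third click, peaks of 0.11, 0.13 and 0.16 on the way to each click, 0.16 at the stop
- dial_bar (a point): grip bar of the dial, a black upright plate 44 mm long (its x), 12 thick (y), 26 tall (z up), on a 46 mm disc. This point: centre of its underside, on the dial's upright axis, at the disc's top, 56 mm above the table; bar top at 82 mm. +x is the pointer end (white line). It turns with the dial; at off +x points 0.63 rad anticlockwise from above of the stirrer's +x. Pinch it across y
- tub: open round glass tub standing loose on the stirrer's plate, 100 mm across at the foot, 105 at the rim, 85 tall, 3 mm wall, 0.3 to 0.5 kg, a white stirring bar inside. Origin: centre of its underside, z up
- lid: loose white plastic lid over the tub's rim, 116 mm across, 70 to 120 g. Origin: centre of its lower edge, z up, 77 mm above the tub's origin when seated. An 8 mm deep skirt hangs outside the rim with 3.5 mm play; flat top at z = 11 mm. Its grip tab stands at x = -48 mm, y = 0, on the side towards the robot (within 1.3 rad of the robot's -x)
- lid_tab (a point): centre of the top of the lid's upright grip tab, at x = -48, y = 0, z = 37 mm of the lid. Tab: 8 mm thick (lid's x), 34 mm long (lid's y), rising 26 mm from the lid's top face. Pinch it along the lid's x, fingertips above the top face; pulled up, it tips the lid about the far rim
- mat: flat ribbed grey drying mat, 220 x 220 x 4 mm, fixed on the table on the other side from the stirrer. Origin: centre of its underside, on the table; its top is at z = 4 mm
- salt_jar: closed glass jar with a steel screw lid, 68 mm across, 100 mm tall, standing between the stirrer's place and the mat's place. Bystander, loose; origin at its underside
- spoon: white plastic spoon, 160 mm long, lying on the table in front of the jar, handle towards the robot. Bystander, loose; origin at its underside
- thermometer: flat white thermometer strip, 190 x 24 x 5 mm, lying at the left side of the table. Bystander, loose; origin at its underside
- measure_cup: clear plastic measuring cup, 72 mm across, 75 mm tall, at the back. Bystander, loose; origin at its underside
- reagent: small white round bottle, 48 mm across, 120 mm tall, at the back. Bystander, loose; origin at its underside
- glue: white glue bottle with a pointed cap, 56 mm across, 139 mm tall, at the right side. Bystander, loose; origin at its underside
- sprayer: white spray bottle, 84 mm across, 224 mm tall, at the right, towards the back. Bystander, loose; origin at its underside
There are look-alikes about, which are no part of the job. Leave any brown, orange or red look-alike of the lid alone.

How it is judged:
On the way, in this order (a step that is already met when the one before it is completed fails the run):
1. the lid lies flat and right way up on the mat, let go, and the tub still stands on the plate (x of lid in the frame of mat between -0.08 and 0.08 m and y of lid in the frame of mat between -0.08 and 0.08 m and z of lid in the frame of mat below 0.009 m and angle between each of lid, tub's own z axis and vertical below 0.1 rad and contact force between lid and the fingers below 0.05 N and linear speed of lid below 0.03 m/s and distance of tub from where it was at the start of the episode below 0.025 m), for 0.2 s.
2. the dial is held by the fingers at its third click (value of joint dial above 1.13 rad and contact force between the fingers and dial above 0.5 N), for 0.3 s.
At the end, for the whole second after the job is handed in: Fingers on the dial's bar (over 0.5 N), dial at 1.13 rad or more through the last second; lid at rest on the mat, let go, right way up, flat within 0.1 rad, centre within 80 mm of the mat's along each side, lower edge under 5 mm above the mat; tub upright, within 25 mm of its start (all of step 1 and all of step 2); the arm keeps its last pose, push and grip.
It fails at once if the lid is dropped (falls faster than 0.7 m/s with no finger on it) (linear speed of lid above 0.7 m/s and contact force between lid and the fingers below 0.01 N).
It fails at once if the tub is knocked over or pushed about (angle between tub's own z axis and vertical above 0.35 rad or distance of tub from where it was at the start of the episode above 0.04 m).
It fails at once if one of the other things is shifted by more than 30 mm (distance of any of salt_jar, spoon, thermometer, measure_cup, reagent, glue, sprayer from where it was at the start of the episode above 0.03 m).
It also fails if it takes over 56 s, if anything falls off the work surface, if the arm or the gripper's body presses on something with over 40 N, if the wrist force passes 120 N, or if a joint passes its speed limit or range.

## Working session

There is one attempt and no reset: what is moved stays moved. The work goes in short steps, Python scripts to look and compute and a shell command to move; the robot and the scene stay as the last step left them, time stands still between calls to the robot, and variables do not carry over. Pictures are saved under pics/ and viewed, at most 10 in all, crops included, and the job is handed in when it is done.

```bash
mkdir -p pics; cat > h.py <<'E'
from workcell import *
import numpy as np, cv2
from scipy.spatial.transform import Rotation as Ro
def world(name,depth,cm):
    R=cv2.Rodrigues(np.array(cm["rvec"],float))[0];t=np.array(cm["tvec"],float).ravel();K=np.array(cm["mtx"])
    v,u=np.mgrid[:384,:512]
    P=np.stack([(u-K[0,2])/K[0,0]*depth,(v-K[1,2])/K[1,1]*depth,depth],-1)
    return (P-t)@R
def ray(cm,u,v,z):
    R=cv2.Rodrigues(np.array(cm["rvec"],float))[0];t=np.array(cm["tvec"],float).ravel();K=np.array(cm["mtx"])
    d=R.T@np.linalg.inv(K)@[u,v,1];c=-R.T@t
    return c+d*(z-c[2])/d[2]
E
python3 - <<'E'
from h import *
for n in("scene","top"):
    cm=camera_model(n);p,d=camera(n);np.savez(n+".npz",p=p,d=d)
    cv2.imwrite(f"pics/{n}0.png",p)
    R=cv2.Rodrigues(np.array(cm["rvec"]))[0];print(n,-R.T@np.array(cm["tvec"]).ravel(),R[2])
s=state();print(s["clock"],s["position"],s["eef_rot"],s["width"])
E
```

```text
scene [ 1.24295792 -0.24410893  1.08372207] [-0.58082328  0.20038165 -0.78898131]
top [ 0.35711902 -0.00452738  1.67017767] [ 0.09497869  0.00347384 -0.99547324]
0.1 [0.17938335 0.62414568 0.24477567] [-3.13981490e+00 -7.15198990e-05  2.86184181e+00] 0.9989248957539667
```

View pics/scene0.png

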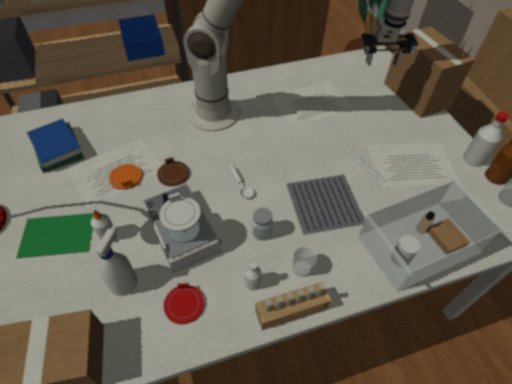

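View pics/top0.png

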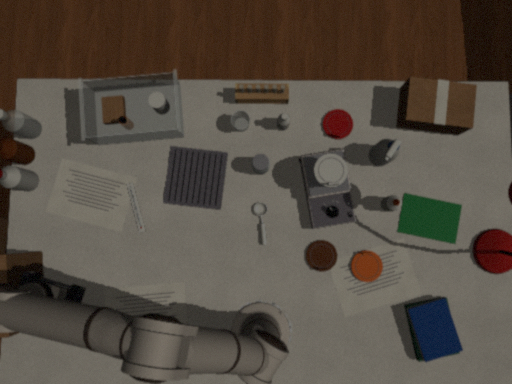

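The lid could be confused with five things:
- White disc on the tub: top (330,170), scene (181,215)
- Brown disc: top (321,255)
- Orange disc: top (367,266)
- Red disc: top (338,124)
- Red disc at the right edge: top (494,250)

I choose the white one on the tub on the stirrer. Next I'll check it in a close crop and measure.

```bash
python3 - <<'E'
from h import *
f=np.load("top.npz");g=np.load("scene.npz")
a=cv2.resize(f["p"][140:235,290:365],None,fx=5,fy=5,interpolation=cv2.INTER_CUBIC)
b=cv2.resize(g["p"][180:275,140:225],None,fx=5,fy=5,interpolation=cv2.INTER_CUBIC)
cv2.imwrite("pics/crop.png",np.hstack([a,b])[:600,:800])
W=world("top",f["d"],camera_model("top"));V=world("scene",g["d"],camera_model("scene"))
for nm,X,p,sl in(("top",W,f["p"],np.s_[140:235,290:365]),("scene",V,g["p"],np.s_[180:275,140:225])):
    x=X[sl].reshape(-1,3);z=x[:,2]
    for lo,hi in((.155,.177),(.182,.2),(.06,.09),(.04,.054)):
        q=x[(z>lo)&(z<hi)];
        if len(q)>3: print(nm,lo,hi,len(q),q.mean(0).round(4),np.median(q,0).round(4),q.min(0).round(3),q.max(0).round(3),cv2.minAreaRect((q[:,:2]*1000).astype(np.float32)))
# mat
for nm,X,p,(r0,r1,c0,c1) in(("top",W,f["p"],(145,210,163,229)),):
    m=(p[r0:r1,c0:c1].max(2)<105);x=X[r0:r1,c0:c1][m];print(nm,"mat",cv2.minAreaRect((x[:,:2]*1000).astype(np.float32)),x.mean(0))
for n,(u,v) in dict(jar=(260,163),spoon=(259,209),cup=(240,121),glue=(391,203),spray=(386,152),reag=(283,121)).items(): print(n,W[v,u].round(3))
E
```

```text
top 0.155 0.177 877 [ 0.5761 -0.2367  0.1665] [ 0.5756 -0.2359  0.1665] [ 0.517 -0.295  0.155] [ 0.632 -0.181  0.177] ((574.322509765625, -237.8898468017578), (114.16773223876953, 113.58836364746094), 88.02979278564453)
top 0.182 0.2 26 [ 0.5273 -0.2413  0.192 ] [ 0.5277 -0.2414  0.1916] [ 0.524 -0.256  0.187] [ 0.532 -0.225  0.198] ((527.72021484375, -240.21168518066406), (7.552120208740234, 31.21110725402832), 2.6472554206848145)
top 0.06 0.09 1068 [ 0.5567 -0.2203  0.0752] [ 0.5408 -0.2034  0.0763] [ 0.394 -0.324  0.06 ] [ 0.668 -0.145  0.089] ((525.6019287109375, -243.82272338867188), (264.92822265625, 161.29393005371094), 9.817448616027832)
top 0.04 0.054 1017 [ 0.4479 -0.2539  0.0494] [ 0.4485 -0.2521  0.0498] [ 0.379 -0.343  0.04 ] [ 0.637 -0.14   0.054] ((520.7059326171875, -242.5660400390625), (267.79010009765625, 161.26593017578125), 11.399856567382812)
scene 0.155 0.177 1105 [ 0.5807 -0.239   0.1661] [ 0.5805 -0.239   0.1662] [ 0.52  -0.296  0.155] [ 0.635 -0.181  0.177] ((577.9808959960938, -238.33096313476562), (112.207763671875, 114.56739044189453), 4.8239030838012695)

[... 259 characters left out ...]
0751] [ 0.6227 -0.2452  0.0767] [ 0.421 -0.327  0.06 ] [ 0.67  -0.146  0.09 ] ((539.21044921875, -242.63381958007812), (241.44142150878906, 160.3670196533203), 10.090275764465332)
scene 0.04 0.054 726 [ 0.4731 -0.2667  0.0493] [ 0.4357 -0.2876  0.0498] [ 0.379 -0.346  0.04 ] [ 0.668 -0.14   0.054] ((523.4596557617188, -243.39892578125), (272.4270935058594, 166.05126953125), 10.21237850189209)
top mat ((551.0669555664062, 168.03036499023438), (442.56915283203125, 271.47821044921875), 73.18540954589844) [0.56750921 0.24781383 0.01100224]
jar [0.607 0.003 0.109]
spoon [0.449 0.006 0.007]
cup [0.786 0.082 0.003]
glue [ 0.468 -0.458  0.107]
spray [ 0.63  -0.415  0.212]
reag [ 0.763 -0.078  0.097]
```

View pics/crop.png

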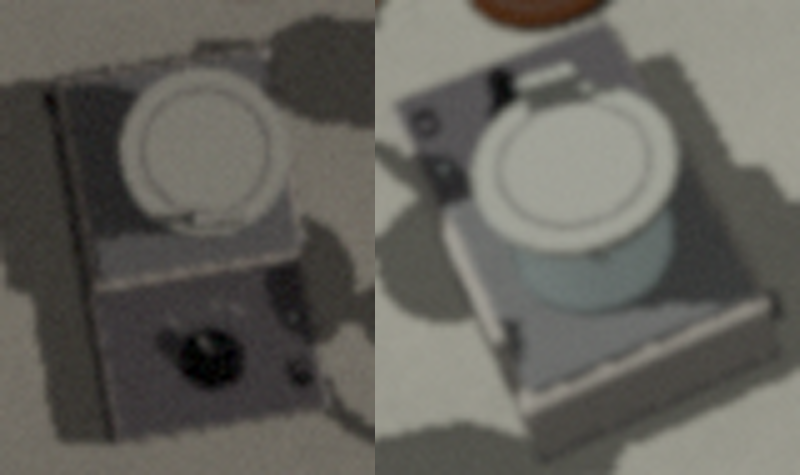

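The crop confirms it: the white lid sits on the tub, with its upright tab on the robot's side at crop (548,75). The dial with its white pointer is at crop (212,357). First I'll turn the tool about 70° so the jaws close along world x.

```bash
python3 -m inch '[[[1,0,0,0,0,0,1],[1,0,0,0,0,0,1],[1,0,0,0,0,0,1],[1,0,0,0,0,0,1],[1,0,0,0,0,0,1],[1,0,0,0,0,0,1],[1,0,0,0,0,0,1],[1,0,0,0,0,0,1],[1,0,0,0,0,0,1],[1,0,0,0,0,0,1],[1,0,0,0,0,0,1],[1,0,0,0,0,0,1]]]'
python3 -m inch '[[[1,0,0,0,0,0,1],[1,0,0,0,0,0,1],[1,0,0,0,0,0,0]]]'
cat >> h.py <<'E'
def to(P):
    s=state();R=Ro.from_euler("xyz",s["eef_rot"]).as_matrix()
    print("clk",s["clock"],"pos",np.round(s["position"],4),"rot",np.round(s["eef_rot"],3),"w",round(s["width"],3),"F",np.round(s["wrist_force"],2),"g",s["grasp_force"],"q",np.round(s["qpos"],2))
    print("units:",np.round(R.T@(np.array(P)-s["position"])/.04,2))
E
python3 - <<'E'
from h import *
cm=camera_model("top");f=np.load("top.npz")
c=[ray(cm,u,v,.004)[:2].round(3) for u,v in((172,148),(226,150),(219,208),(165,204))];print("mat corners",c,np.mean(c,0))
for z in(.07,.082):print("dial",ray(cm,332.4,211.4,z))
to([.529,-.242,.245])
E
```

```text
clock: 1.6
position: [0.1793, 0.6243, 0.2451]
eef_rot: [-3.141, 0.001, 1.812]
wrist_force: [0.5, -0.3, -0.3]
width: 1.001
grasp_force: 0.0
clock: 1.98
position: [0.1794, 0.6244, 0.2452]
eef_rot: [-3.141, 0.001, 1.641]
wrist_force: [0.6, -0.2, -0.1]
width: 0.998
grasp_force: 0.0
mat corners [array([0.679, 0.339]), array([0.673, 0.133]), array([0.452, 0.156]), array([0.466, 0.359])] [0.5675  0.24675]
dial [ 0.43914801 -0.25799555  0.07      ]
dial [ 0.43853287 -0.25609474  0.082     ]
clk 1.975 pos [0.1794 0.6244 0.2452] rot [-3.141e+00  1.000e-03  1.641e+00] w 0.998 F [ 0.58 -0.18 -0.15] g 0.0 q [-1.2   0.47 -0.18  1.56  0.09  1.12 -1.33]
units: [-2.222e+01  7.200e+00  2.000e-02]
```

```bash
python3 -m inch '[[[1,-0.9,0.8,0,0,0,0],[1,-0.9,0.8,0,0,0,0],[1,-0.9,0.8,0,0,0,0],[1,-0.9,0.8,0,0,0,0],[1,-0.9,0.8,0,0,0,0],[1,-0.9,0.8,0,0,0,0],[1,-0.9,0.8,0,0,0,0],[1,-0.9,0.8,0,0,0,0],[1,-0.9,0.8,0,0,0,0],[1,-0.9,0,0,0,0,0],[1,-0.9,0,0,0,0,0],[1,-0.9,0,0,0,0,0]]]'
python3 -m inch '[[[1,-0.9,0,0,0,0,0],[1,-0.9,0,0,0,0,0],[1,-0.9,0,0,0,0,0],[1,-0.9,0,0,0,0,0],[1,-0.9,0,0,0,0,0],[1,-0.9,0,0,0,0,0],[1,-0.9,0,0,0,0,0],[1,-0.9,0,0,0,0,0],[1,-0.9,0,0,0,0,0],[1,-0.9,0,0,0,0,0],[1,-0.9,0,0,0,0,0],[1,-0.9,0,0,0,0,0]]]'
python3 -m inch '[[[1,0,0,0,0,0,0],[1,0,0,0,0,0,0]]]'
python3 - <<'E'
from h import *
to([.529,-.242,.245])
cm=camera_model("wrist");p,d=camera("wrist");cv2.imwrite("pics/w1.png",p)
X=world("wrist",d,cm).reshape(-1,3);z=X[:,2]
m=(d.ravel()>0)
for lo,hi in((.16,.172),(.183,.2)):
    q=X[m&(z>lo)&(z<hi)&(abs(X[:,0]-.57)<.07)&(abs(X[:,1]+.24)<.07)]
    if len(q)>5: print(lo,len(q),q.mean(0),cv2.minAreaRect((q[:,:2]*1000).astype(np.float32)))
E
```

```text
clock: 3.48
position: [0.4966, 0.2124, 0.2455]
eef_rot: [-3.141, 0.0, 1.642]
wrist_force: [1.3, 1.1, -0.1]
width: 1.0
grasp_force: 0.0
clock: 4.97
position: [0.5265, -0.2182, 0.2455]
eef_rot: [-3.141, -0.0, 1.643]
wrist_force: [0.1, 0.2, -1.0]
width: 1.0
grasp_force: 0.0
clock: 5.22
position: [0.5265, -0.2164, 0.2453]
eef_rot: [-3.141, -0.001, 1.641]
wrist_force: [-0.1, 0.8, -0.3]
width: 1.001
grasp_force: 0.0
clk 5.225 pos [ 0.5265 -0.2164  0.2453] rot [-3.141e+00 -1.000e-03  1.641e+00] w 1.001 F [-0.1   0.83 -0.28] g 0.0 q [ 0.13  0.33  0.26  1.78 -0.1   1.05  0.5 ]
units: [-0.64  0.02  0.01]
0.16 11865 [ 0.57155044 -0.22326683  0.16579985] ((572.7612915039062, -234.65774536132812), (115.14105224609375, 109.8704833984375), 64.77425384521484)
0.183 303 [ 0.52700489 -0.22896694  0.19047517] ((527.0261840820312, -229.93495178222656), (7.3943891525268555, 15.867607116699219), 4.013869762420654)
```

View pics/w1.png

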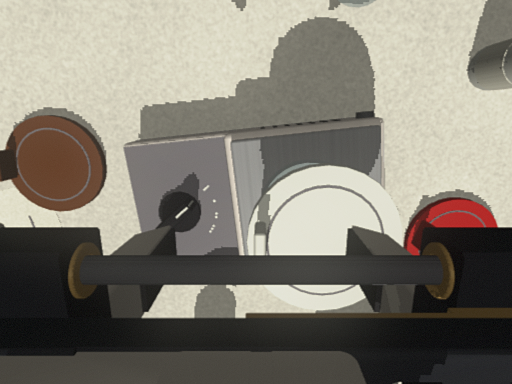

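The wrist view shows the lid centred at about (322,235) with its tab at (261,236), and the dial at (180,211). The tab is at about (0.5275, -0.241), yaw 0.07. Next I move over it, go down and close.

```bash
python3 -m inch '[[[0.5,-0.31,0.01,0,0,0,0],[0.5,-0.31,0.01,0,0,0,0],[0.5,0,0,0.35,0,0,0],[0.5,0,0,0.35,0,0,0],[0.5,0,0,0.35,0,0,0],[0.5,0,0,0.33,0,0,0],[0.5,0,0,0,0,0,0],[0.5,0,0,0,0,0,0]]]'
python3 -m inch '[[[0,0,0,0,0,0,0],[0,0,0,0,0,0,0],[0,0,0,0,0,0,0],[0,0,0,0,0,0,0],[0,0,0,0,0,0,0],[0,0,0,0,0,0,0]]]'
```

```text
clock: 6.28
position: [0.5293, -0.242, 0.1907]
eef_rot: [3.141, 0.0, 1.64]
wrist_force: [0.2, 0.2, 0.6]
width: 0.502
grasp_force: 0.0
clock: 7.02
position: [0.5291, -0.2419, 0.1906]
eef_rot: [-3.142, -0.0, 1.64]
wrist_force: [-0.2, 0.2, 0.6]
width: 0.09
grasp_force: 30.0
```

```bash
python3 -m inch '[[[0,0,0,-0.1,0,0,0],[0,0,0,-0.1,0,0,0],[0,0,0,-0.15,0,0,0],[0,0,0,-0.2,0,0,0],[0,0,0,-0.2,0,0,0],[0,0,0,-0.3,0,0,0],[0,0,0,-0.3,0,0,0],[0,0,0,-0.3,0,0,0],[0,0,0,0,0,0,0],[0,0,0,0,0,0,0]]]'
python3 - <<'E'
from h import *
to([.52,.243,.25])
cm=camera_model("scene");p,d=camera("scene");cv2.imwrite("pics/s2.png",cv2.resize(p[150:290,110:260],None,fx=4,fy=4,interpolation=cv2.INTER_CUBIC))
X=world("scene",d,cm);r=X[150:290,110:260].reshape(-1,3)
q=r[(r[:,2]>.19)&(r[:,2]<.255)&(r[:,0]>.545)&(abs(r[:,0]-.57)<.08)&(abs(r[:,1]+.24)<.05)]
A=np.c_[q[:,:2],np.ones(len(q))];c=np.linalg.lstsq(A,q[:,2],rcond=None)[0];print(len(q),"plane",c,q.mean(0))
E
```

```text
clock: 8.28
position: [0.5289, -0.2418, 0.2563]
eef_rot: [-3.141, -0.0, 1.64]
wrist_force: [0.1, -0.2, 0.0]
width: 0.084
grasp_force: 30.0
clk 8.275 pos [ 0.5289 -0.2418  0.2563] rot [-3.141 -0.     1.64 ] w 0.084 F [ 0.1  -0.21  0.02] g 30.000264644622803 q [ 0.16  0.34  0.27  1.74 -0.1   1.08  0.54]
units: [12.11  0.62  0.16]
857 plane [-0.03991174  0.00124058  0.25553192] [ 0.59498763 -0.23969549  0.23148757]
```

View pics/s2.png

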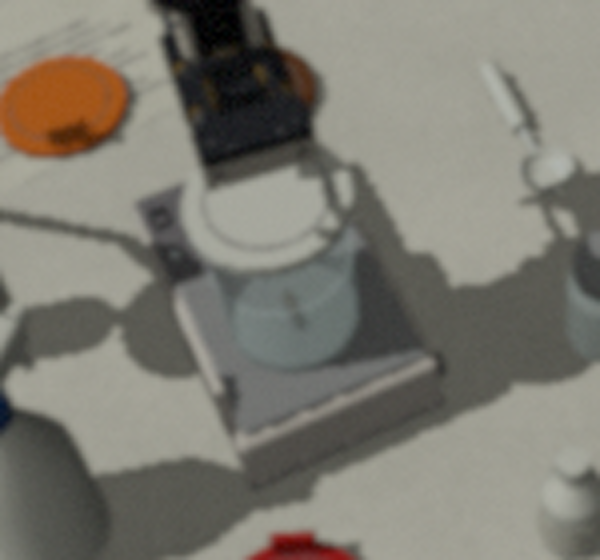

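The lid hangs level to within 0.04 rad from the tab, and the tub is undisturbed and open. Next I carry the lid to the mat, levelling it on the way.

```bash
python3 -m inch '[[[0,0.3,0,0,-0.23,0,0],[0,0.6,0,0,-0.23,0,0],[0,0.9,0.06,0,0,0,0],[0,0.9,0.06,0,0,0,0],[0,0.9,0.06,0,0,0,0],[0,0.9,0.06,0,0,0,0],[0,0.9,0.06,0,0,0,0],[0,0.9,0.06,0,0,0,0],[0,0.9,0.06,0,0,0,0],[0,0.9,0.06,0,0,0,0],[0,0.9,0.06,0,0,0,0],[0,0.9,0.06,0,0,0,0]]]'
python3 -m inch '[[[0,0.9,0,0,0,0,0],[0,0.9,0,0,0,0,0],[0,0.5,0,0,0,0,0],[0,0.2,0,0,0,0,0],[0,0,0,0,0,0,0],[0,0,0,0,0,0,0]]]'
python3 - <<'E'
from h import *
to([.52,.243,.06])
cm=camera_model("scene");p,d=camera("scene")
X=world("scene",d,cm);r=X.reshape(-1,3)
q=r[(r[:,2]>.19)&(r[:,2]<.255)&(r[:,0]>.54)&(abs(r[:,0]-.57)<.08)&(abs(r[:,1]-.247)<.05)]
A=np.c_[q[:,:2],np.ones(len(q))];c=np.linalg.lstsq(A,q[:,2],rcond=None)[0];print(len(q),"plane",c,q.mean(0))
E
```

```text
clock: 9.82
position: [0.5246, 0.1565, 0.2571]
eef_rot: [3.102, -0.001, 1.641]
wrist_force: [0.3, 0.3, -1.1]
width: 0.082
grasp_force: 30.0
clock: 10.58
position: [0.5191, 0.2528, 0.2574]
eef_rot: [3.102, 0.001, 1.638]
wrist_force: [0.5, 0.2, -1.5]
width: 0.084
grasp_force: 30.0
clk 10.575 pos [0.5191 0.2528 0.2574] rot [3.102e+00 1.000e-03 1.638e+00] w 0.084 F [ 0.5   0.22 -1.54] g 30.000166296958923 q [-0.52  0.3   0.01  1.77  0.02  1.03 -0.45]
units: [-0.24 -0.19  4.93]
685 plane [0.00647482 0.0272433  0.22434396] [0.58386777 0.24668005 0.23484478]
```

```bash
python3 -m inch '[[[0,-0.05,0,0.6,0,0,0],[0,-0.05,0,0.8,0,0,0],[0,-0.05,0,0.8,0,0,0],[0,-0.05,0,0.8,0,0,0],[0,0,0,0.8,0,0,0],[0,0,0,0.6,0,0,0],[0,0,0,0.4,0,0,0],[0,0,0,0.1,0,0,0],[0,0,0,0,0,0,0]]]'
python3 -m inch '[[[0,0,0,0.1,0,0,0],[0,0,0,0.1,0,0,0],[0,0,0,0.1,0,0,0],[0,0,0,0.05,0,0,0],[0,0,0,0,0,0,0]]]'
```

```text
clock: 11.75
position: [0.5276, 0.2471, 0.0621]
eef_rot: [3.101, -0.0, 1.64]
wrist_force: [-0.2, -0.6, -1.5]
width: 0.087
grasp_force: 30.0
clock: 12.38
position: [0.5275, 0.2471, 0.0474]
eef_rot: [3.102, 0.0, 1.64]
wrist_force: [0.3, -0.5, -1.4]
width: 0.084
grasp_force: 30.0
```

```bash
python3 -m inch '[[[0,0,0,0.06,0,0,0],[0,0,0,0.06,0,0,0],[0,0,0,0.03,0,0,0],[0,0,0,0,0,0,0]]]'; python3 -m inch '[[[0,0,0,0.03,0,0,0],[0,0,0,0.03,0,0,0],[0,0,0,0,0,0,0]]]'
```

```text
clock: 12.88
position: [0.5278, 0.2471, 0.0415]
eef_rot: [3.102, 0.0, 1.64]
wrist_force: [0.2, -0.8, -1.3]
width: 0.086
grasp_force: 30.0
clock: 13.25
position: [0.5281, 0.2472, 0.0397]
eef_rot: [3.101, -0.0, 1.64]
wrist_force: [-0.9, -0.6, 3.2]
width: 0.086
grasp_force: 30.0
```

```bash
python3 -m inch '[[[0.15,0,0,0,0,0,0],[0.3,0,0,0,0,0,0],[0.45,0,0,0,0,0,0],[0.45,0,0,0,0,0,0]]]'; python3 -m inch '[[[0.45,0,0,-0.2,0.23,0,0],[0.45,0,0,-0.4,0.23,0,0],[0.45,0,0,-0.6,0,0,0],[0.45,0,0,-0.8,0,0,0],[0.45,0,0,-0.8,0,0,0],[0.45,0,0,-0.8,0,0,0],[0.45,0,0,-0.8,0,0,0],[0.45,0,0,-0.8,0,0,0],[0.45,0,0,0,0,0,0]]]'
python3 - <<'E'
from h import *
to([.44,-.257,.245])
cm=camera_model("scene");p,d=camera("scene");cv2.imwrite("pics/s3.png",p)
r=world("scene",d,cm).reshape(-1,3)
q=r[(r[:,2]>.010)&(r[:,2]<.03)&(abs(r[:,0]-.57)<.09)&(abs(r[:,1]-.247)<.08)]
A=np.c_[q[:,:2],np.ones(len(q))];c=np.linalg.lstsq(A,q[:,2],rcond=None)[0];print(len(q),"plane",c,q.mean(0),q.min(0),q.max(0))
cm=camera_model("wrist");p,d=camera("wrist");cv2.imwrite("pics/w3.png",p)
E
```

```text
clock: 13.75
position: [0.528, 0.2472, 0.0392]
eef_rot: [3.101, 0.0, 1.64]
wrist_force: [-0.2, 0.8, -0.3]
width: 0.418
grasp_force: 0.0
clock: 14.88
position: [0.529, 0.248, 0.2502]
eef_rot: [3.136, -0.002, 1.64]
wrist_force: [-0.9, 0.3, 0.4]
width: 0.45
grasp_force: 0.0
clk 14.875 pos [0.529  0.248  0.2502] rot [ 3.136e+00 -2.000e-03  1.640e+00] w 0.45 F [-0.85  0.32  0.36] g 0.0 q [-0.48  0.34 -0.01  1.73  0.    1.06 -0.42]
units: [-12.44  -3.09   0.09]
728 plane [-0.01690187  0.00182786  0.0246955 ] [0.57977454 0.24888934 0.01535116] [0.52195861 0.19296164 0.01002101] [0.65826836 0.30781073 0.02876831]
```

View pics/s3.png

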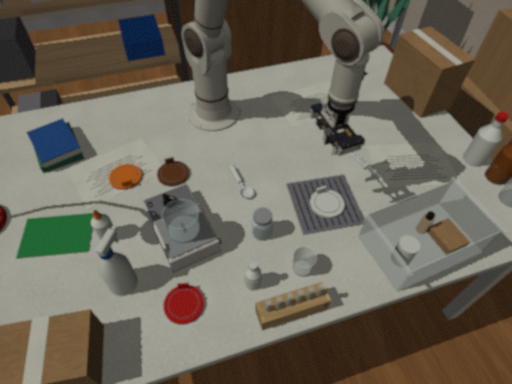

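The lid lies flat on the mat at scene pixel (327,202), top face at about z = 15 mm, and the tub is in place. Now to the dial, taking a close measurement on the way.

```bash
python3 -m inch '[[[0.45,-0.5,-0.1,0,0,0,0],[0.45,-0.9,-0.2,0,0,0,0],[0.45,-0.9,-0.2,0,0,0,0],[0.45,-0.9,-0.2,0,0,0,0],[0.45,-0.9,-0.2,0,0,0,0],[0.45,-0.9,-0.2,0,0,0,0],[0.45,-0.9,-0.2,0,0,0,0],[0.45,-0.9,-0.2,0,0,0,0],[0.45,-0.9,-0.2,0,0,0,0],[0.45,-0.9,-0.2,0,0,0,0],[0.45,-0.9,-0.2,0,0,0,0],[0.45,-0.9,-0.2,0,0,0,0]]]'
python3 -m inch '[[[0.45,0,-0.2,0,0,0,0],[0.45,0,-0.2,0,0,0,0],[0.45,0,0,0,0,0,0]]]'
python3 - <<'E'
from h import *
to([.439,-.257,.245])
cm=camera_model("wrist");p,d=camera("wrist")
X=world("wrist",d,cm);m=(d>0)&(np.hypot(X[...,0]-.439,X[...,1]+.257)<.035)
for lo,hi in((.074,.09),(.052,.062)):
    k=m&(X[...,2]>lo)&(X[...,2]<hi);q=X[k]
    print(lo,len(q),q.mean(0) if len(q) else 0,cv2.minAreaRect((q[:,:2]*1000).astype(np.float32)) if len(q)>4 else 0)
w=m&(X[...,2]>.074)&(p.min(2)>120);print("white",X[w].mean(0),w.sum())
k=(d>0)&(X[...,2]>.044)&(X[...,2]<.052)&(abs(X[...,0]-.44)<.12)&(abs(X[...,1]+.25)<.12);q=X[k];print("deck",len(q),cv2.minAreaRect((q[:,:2]*1000).astype(np.float32)))
v,u=np.nonzero(m);
cv2.imwrite("pics/w4.png",cv2.resize(p[max(0,v.min()-60):v.max()+60,max(0,u.min()-60):u.max()+60],None,fx=3,fy=3)[:600,:800])
E
```

```text
clock: 16.48
position: [0.4621, -0.1763, 0.2461]
eef_rot: [-3.139, -0.001, 1.639]
wrist_force: [-0.5, 0.4, -0.0]
width: 0.451
grasp_force: 0.0
clock: 16.85
position: [0.4474, -0.1744, 0.2468]
eef_rot: [-3.141, -0.001, 1.641]
wrist_force: [-1.2, 0.1, 0.5]
width: 0.451
grasp_force: 0.0
clk 16.85 pos [ 0.4474 -0.1744  0.2468] rot [-3.141e+00 -1.000e-03  1.641e+00] w 0.451 F [-1.16  0.07  0.48] g 0.0 q [ 0.08  0.17  0.26  1.98 -0.05  1.    0.44]
units: [-2.04 -0.35  0.04]
0.074 135 [ 0.4492046  -0.24402889  0.07993133] ((447.4716491699219, -243.7571258544922), (20.464622497558594, 9.743927001953125), 9.633282661437988)
0.052 500 [ 0.43462686 -0.24699588  0.05559789] ((438.5429992675781, -247.65548706054688), (44.520225524902344, 26.106311798095703), 4.812274932861328)
white [ 0.45195127 -0.24505766  0.08163685] 18
deck 7967 ((481.5469055175781, -249.2664031982422), (185.9339141845703, 159.92662048339844), 10.021513938903809)
```

View pics/w4.png

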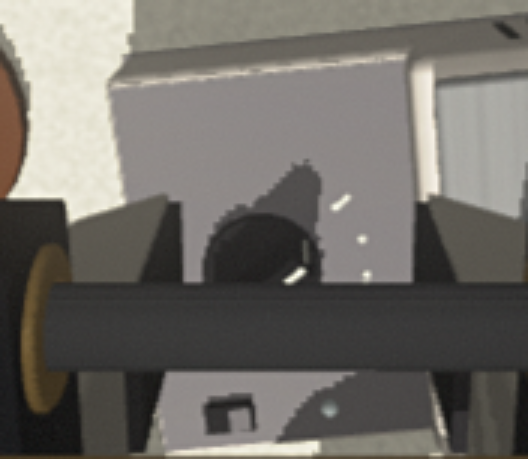

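The finger linkage hides part of the dial. I'll turn to the bar's yaw, back off along tool x and measure again.

```bash
python3 -m inch '[[[0.45,0,0,0,0,0,1],[0.45,0,0,0,0,0,1],[0.45,0,0,0,0,0,1],[0.45,0,0,0,0,0,1],[0.45,0,0,0,0,0,1],[0.45,0,0,0,0,0,1],[0.45,0,0,0,0,0,1],[0.45,0,0,0,0,0,1],[0.45,0,0,0,0,0,1],[0.45,0,0,0,0,0,0.5],[0.45,0.5,0,0,0,0,0],[0.45,0,0,0,0,0,0]]]'
cat > m.py <<'E'
from h import *
to([.439,-.257,.245])
cm=camera_model("wrist");p,d=camera("wrist")
X=world("wrist",d,cm);m=(d>0)&(np.hypot(X[...,0]-.439,X[...,1]+.257)<.035)
for lo,hi in((.074,.09),(.052,.062)):
    k=m&(X[...,2]>lo)&(X[...,2]<hi);q=X[k]
    print(lo,len(q),q.mean(0) if len(q) else 0,cv2.minAreaRect((q[:,:2]*1000).astype(np.float32)) if len(q)>4 else 0)
w=m&(X[...,2]>.074)&(p.min(2)>100);q=X[w];print("white",q.mean(0),w.sum(),cv2.fitLine((q[:,:2]*1000).astype(np.float32),cv2.DIST_L2,0,.01,.01).ravel())
cv2.imwrite("pics/w5.png",p)
E
python3 m.py
```

```text
clock: 18.4
position: [0.464, -0.1583, 0.2472]
eef_rot: [3.142, -0.001, 0.817]
wrist_force: [-0.0, -1.1, 1.0]
width: 0.449
grasp_force: 0.0
clk 18.4 pos [ 0.464  -0.1583  0.2472] rot [ 3.142e+00 -1.000e-03  8.170e-01] w 0.449 F [-0.01 -1.06  0.96] g 0.0 q [-0.02  0.19  0.33  1.96 -0.07  1.   -0.41]
units: [-2.23  1.23  0.05]
0.074 2 [ 0.4224196  -0.26937583  0.08116662] 0
0.052 153 [ 0.43690823 -0.2399326   0.05515347] ((441.3897705078125, -238.05369567871094), (30.249187469482422, 13.772257804870605), 31.100358963012695)m.py:8: RuntimeWarning: Mean of empty slice.
  w=m&(X[...,2]>.074)&(p.min(2)>100);q=X[w];print("white",q.mean(0),w.sum(),cv2.fitLine((q[:,:2]*1000).astype(np.float32),cv2.DIST_L2,0,.01,.01).ravel())
  ret = um.true_divide(
Traceback (most recent call last):
  File "m.py", line 8, in <module>
    w=m&(X[...,2]>.074)&(p.min(2)>100);q=X[w];print("white",q.mean(0),w.sum(),cv2.fitLine((q[:,:2]*1000).astype(np.float32),cv2.DIST_L2,0,.01,.01).ravel())
                                                                              ~~~~~~~~~~~^^^^^^^^^^^^^^^^^^^^^^^^^^^^^^^^^^^^^^^^^^^^^^^^^^^^^^^^^
cv2.error: OpenCV(4.12.0) /io/opencv/modules/imgproc/src/linefit.cpp:50: error: (-215:Assertion failed) count > 0 in function 'fitLine2D_wods'
```

```bash
python3 -m inch '[[[0.45,0,0.6,0,0,0,0],[0.45,0,0.6,0,0,0,0],[0.45,0,0,0,0,0,0]]]'; python3 m.py
```

```text
clock: 18.82
position: [0.4976, -0.195, 0.2471]
eef_rot: [3.141, 0.001, 0.81]
wrist_force: [0.4, 0.3, -0.7]
width: 0.451
grasp_force: 0.0
clk 18.825 pos [ 0.4976 -0.195   0.2471] rot [3.141e+00 1.000e-03 8.100e-01] w 0.451 F [ 0.39  0.3  -0.69] g 0.0 q [ 0.03  0.27  0.35  1.86 -0.11  1.03 -0.34]
units: [-2.13  0.01  0.05]
0.074 136 [ 0.45195075 -0.2446357   0.08044746] ((451.3948059082031, -245.18638610839844), (11.19888973236084, 10.616607666015625), 46.73263168334961)
0.052 494 [ 0.44659668 -0.24996666  0.05534603] ((451.8787841796875, -249.633056640625), (30.995420455932617, 51.604705810546875), 44.990909576416016)
white [ 0.45155348 -0.24629864  0.08153247] 24 [   0.6689239    0.7433309  451.55347   -246.29865  ]
```

View pics/w5.png

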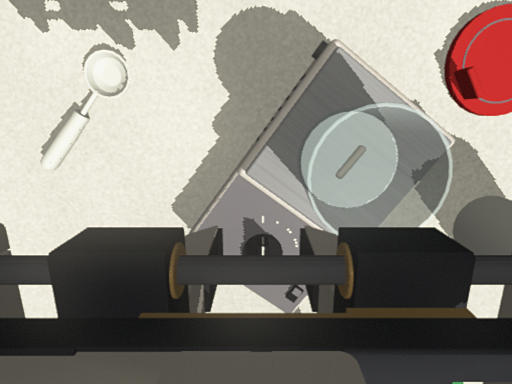

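The wrist view shows the white pointer at (263,252), upright in the image, so the bar is aligned with the tool x axis. The tub is open at (370,165) with the stirring bar visible. Next I check that the wrist camera clears the tub.

```bash
python3 - <<'E'
from h import *
to([.439,-.2573,.08])
cm=camera_model("wrist");R=cv2.Rodrigues(np.array(cm["rvec"]))[0];c=-R.T@np.array(cm["tvec"]).ravel();s=state()
print("cam in tool",Ro.from_euler("xyz",s["eef_rot"]).as_matrix().T@(c-s["position"]))
E
```

```text
clk 18.875 pos [ 0.4967 -0.1942  0.2468] rot [-3.141e+00  1.000e-03  8.110e-01] w 0.45 F [-0.32  1.3   0.28] g 0.0 q [ 0.03  0.27  0.35  1.86 -0.11  1.03 -0.34]
units: [-2.13  0.05  4.17]
cam in tool [ 6.93304429e-02 -2.88527150e-05 -1.38427446e-01]
```

```bash
python3 -m inch '[[[0.45,-0.7,0.01,0,0,0,0],[0.45,-0.7,0.02,0,0,0,0],[0.45,-0.73,0.02,0,0,0,0],[0.45,0,0,0.7,0,0,0],[0.45,0,0,0.7,0,0,0],[0.45,0,0,0.7,0,0,0],[0.45,0,0,0.7,0,0,0],[0.45,0,0,0.4,0,0,0],[0.45,0,0,0.3,0,0,0],[0.45,0,0,0,0,0,0]]]'
python3 - <<'E'
from h import *
to([.439,-.2573,.08])
E
```

```text
clock: 20.12
position: [0.4394, -0.2568, 0.1069]
eef_rot: [-3.141, 0.0, 0.811]
wrist_force: [-0.2, 0.7, 0.3]
width: 0.451
grasp_force: 0.0
clk 20.125 pos [ 0.4394 -0.2568  0.1069] rot [-3.141  0.     0.811] w 0.451 F [-0.17  0.73  0.28] g 0.0 q [ 0.19  0.43  0.34  2.03 -0.22  0.71 -0.09]
units: [-0.02  0.    0.67]
```

```bash
python3 -m inch '[[[0.45,0,0,0.3,0,0,0],[0.45,0,0,0.2,0,0,0],[0.45,0,0,0.15,0,0,0],[0.45,0,0,0,0,0,0]]]'
python3 -m inch '[[[0,0,0,0,0,0,0],[0,0,0,0,0,0,0],[0,0,0,0,0,0,0],[0,0,0,0,0,0,0],[0,0,0,0,0,0,0],[0,0,0,0,0,0,0]]]'
python3 -c "
from h import *
to([.439,-.2573,.08]);print(state()['torque'])"
```

```text
clock: 20.62
position: [0.4394, -0.2569, 0.0807]
eef_rot: [-3.141, 0.0, 0.811]
wrist_force: [-0.5, 0.3, -0.1]
width: 0.444
grasp_force: 0.0
clock: 21.38
position: [0.4405, -0.2576, 0.0815]
eef_rot: [3.14, -0.0, 0.811]
wrist_force: [2.6, -2.8, -1.3]
width: 0.126
grasp_force: 30.0
clk 21.375 pos [ 0.4405 -0.2576  0.0815] rot [ 3.14  -0.     0.811] w 0.126 F [ 2.57 -2.8  -1.34] g 29.99691367149353 q [ 0.21  0.48  0.33  2.04 -0.24  0.66 -0.07]
units: [-0.02 -0.03  0.04]
[-0.58651397 -0.46092901 -0.11508041]
```

The bar is gripped (11.6 mm). I'll turn clockwise.

```bash
python3 -m inch '[[[0,0,0.04,0,0,0,0.5],[0,0,0,0,0,0,1],[0,0,0,0,0,0,1],[0,0,0,0,0,0,1],[0,0,0,0,0,0,1],[0,0,0,0,0,0,1],[0,0,0,0,0,0,1],[0,0,0,0,0,0,1],[0,0,0,0,0,0,1],[0,0,0,0,0,0,1],[0,0,0,0,0,0,1],[0,0,0,0,0,0,0]]]'
python3 -c "
from h import *
to([.439,-.2573,.08]);print(state()['torque'])"
```

```text
clock: 22.88
position: [0.4409, -0.2587, 0.0815]
eef_rot: [3.141, -0.0, -0.105]
wrist_force: [0.3, -2.8, 2.8]
width: 0.127
grasp_force: 30.0
clk 22.875 pos [ 0.4409 -0.2587  0.0815] rot [ 3.141 -0.    -0.105] w 0.127 F [ 0.28 -2.76  2.79] g 30.01946121454239 q [ 0.03  0.52  0.56  2.04 -0.42  0.69 -0.82]
units: [-0.05 -0.03  0.04]
[-0.64518564  0.15259915  0.12932679]
```

```bash
python3 -m inch '[[[0,0,0,0,0,0,1],[0,0,0,0,0,0,1],[0,0,0,0,0,0,1],[0,0,0,0,0,0,1],[0,0,0,0,0,0,0.2],[0,0,0,0,0,0,0],[0,0,0,0,0,0,0],[0,0,0,0,0,0,0]]]'
python3 - <<'E'
from h import *
to([.439,-.2573,.08]);print(state()['torque'])
for n,X0 in(("scene",None),):
    cm=camera_model(n);p,d=camera(n);X=world(n,d,cm)
    q=X.reshape(-1,3);q=q[(q[:,2]>.155)&(q[:,2]<.172)&(np.hypot(q[:,0]-.577,q[:,1]+.238)<.07)];print("tub rim",len(q),cv2.minEnclosingCircle((q[:,:2]*1000).astype(np.float32)))
    cv2.imwrite("pics/s6.png",cv2.resize(p[130:300,80:360],None,fx=2.8,fy=2.8,interpolation=cv2.INTER_CUBIC))
E
```

```text
clock: 23.88
position: [0.4408, -0.2592, 0.0815]
eef_rot: [3.141, -0.001, -0.47]
wrist_force: [-0.8, -5.3, 3.4]
width: 0.125
grasp_force: 30.0
clk 23.875 pos [ 0.4408 -0.2592  0.0815] rot [ 3.141e+00 -1.000e-03 -4.700e-01] w 0.125 F [-0.82 -5.27  3.43] g 30.017516613006592 q [-0.04  0.54  0.65  2.05 -0.5   0.71 -1.12]
units: [-0.06 -0.02  0.04]
[-1.18368001  0.26198876  0.12904584]
tub rim 200 ((574.84912109375, -238.4532012939453), 54.26759719848633)
```

View pics/s6.png

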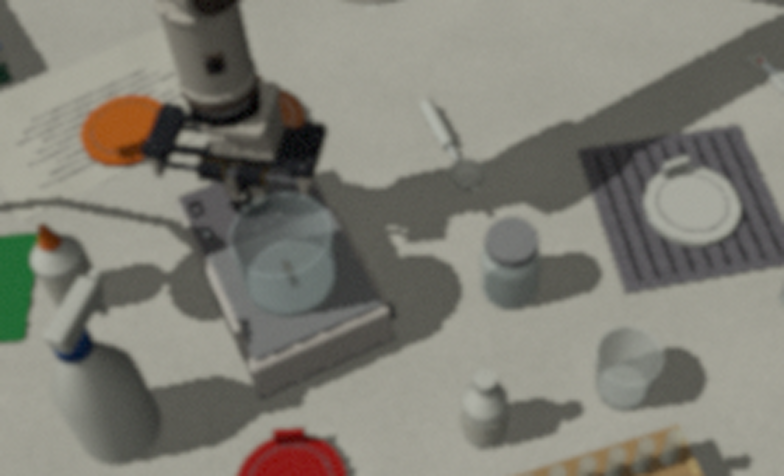

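The lid is on the mat at crop (692,204), the tub is in place, and the dial is held. I'll add a couple of degrees as margin against the stop and hold.

```bash
python3 -m inch '[[[0,0,0,0,0,0,0.2],[0,0,0,0,0,0,0.2],[0,0,0,0,0,0,0],[0,0,0,0,0,0,0],[0,0,0,0,0,0,0],[0,0,0,0,0,0,0]]]'
python3 -c "
from h import *
to([.439,-.2573,.08]);print(state()['torque'])"
```

```text
clock: 24.68
position: [0.4408, -0.2592, 0.0815]
eef_rot: [3.141, -0.001, -0.505]
wrist_force: [-0.8, -5.7, 3.1]
width: 0.127
grasp_force: 30.0
clk 24.675 pos [ 0.4408 -0.2592  0.0815] rot [ 3.141e+00 -1.000e-03 -5.050e-01] w 0.127 F [-0.8  -5.69  3.12] g 30.02328872680664 q [-0.05  0.55  0.66  2.05 -0.51  0.71 -1.14]
units: [-0.06 -0.02  0.04]
[-1.17310814  0.28199776  0.17258929]
```

The z moment rose to 0.17 N m, which matches the stop just past the third click. Handing in.

```bash
python3 -c "
from workcell import *
print(finish_job())"
```

```text
the job is handed in; nothing more can be done
None
```

I handed the job in at about 25 s: the lid lies flat on the mat, the tub is still on the plate, and the dial is held in the fingers at the third click; the hand-in returned no verdict.

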